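Crack open a pinned bench flask with a wedge

ROBOT

A 7-joint arm with a two-finger parallel gripper is mounted at the origin on a cart in front of the work surface, level with it; the furniture and walls round the work are solid. World frame = base frame: x ahead of the robot, y to its left, z up, the work surface at z = 0. Lengths are in mm, angles in rad, forces in N, time in s.
With the tool pointing down it reaches from about 400 to 875 mm from the base axis. Payload 4.4 kg.
Tool frame: the origin (TCP) lies midway between the tips of the shut fingers; the grasp point (between the pads) lies 19 mm behind it; x points along the fingers, y is the direction in which the jaws open and shut, and the axes are right-handed (so a half turn about x gives the same grasp; the last joint's range is limited). The gripper opens to 85 mm and grips with 20 to 120 N. Pads are 22 mm wide; open, the fingers measure 114 mm over their backs; the gripper's body (76 mm by 85 mm) begins 54 mm behind the grasp point. The pads swing forward as they close: fully open they stand 13 mm farther back than shut.
Start: joints at [-1.294, 0.628, 0.038, 1.517, -0.027, 0.996, -0.02], TCP at [218.458, 612.204, 231.313] pointing down, gripper open.
Joint ranges: [-3.06, 3.06], [-0.37, 2.12], [-1.25, 1.32], [0.18, 2.47], [-1.1, 4.24], [0.23, 1.98], [-2.94, 2.94]. Speed limits (rad/s): [2.57, 2.57, 3.14, 3.14, 3.14, 3.14, 3.14].

INTERFACE

Orientations are given as [roll, pitch, yaw] about the fixed x, y, z axes, in that order (R = Rz(yaw) Ry(pitch) Rx(roll)).
In Python, from cell import ctrl gives the robot as it stands.
- The arm moves only by the tool arm_command, never from a script. Its argument "series" is a list of rows, each a list of 7 numbers: the opening, from 0 (shut) to 1 (fully open), then the shift along the world's x, y, z in cm, then the turn, a rotation vector about the world's x, y, z in degrees. In form: [[claw, x, y, z, rx, ry, rz], ...]. A call has 1 to 20 rows; each row shifts and turns the commanded pose from where the row before left it; what a row does not reach is not made up. A row lasts 1/12 s, in which the tool goes at most 41.7 mm and 7.16 degrees, less where a joint would pass 70% of its speed; a pose out of reach is approached as far as the arm can. A call with a gripper value outside its range is refused whole. The fingers move at their own pace and stop on an object; the grip force is fixed at half the most. Time passes only in rows, so rows that do not move let the fingers close. It gives the time, the measured TCP pose, the force and the opening at its end, in the units of the state.
- ctrl.read_state(): the state, without advancing time (a new reading comes with each control period).
- ctrl.get_image(name): name is "side" or "top" or "wrist"; returns the picture (400x640x3 uint8, blue, green, red); there is no depth.
- ctrl.calibration(name): a dict with "fovy" (degrees; the focal length in pixels is half the picture's height over the tangent of half this angle, whatever the lens; pixels are square), "cx", "cy" (the principal point, pixels), "cam_to_world" (4x4, takes a point from camera to world coordinates); the wrist camera has in their place "T_tool_cam" (4x4, takes a point from camera to tool coordinates, whose origin is the TCP and whose axes are the tool frame's). Camera axes: x right, y up, looking along -z (the intrinsics and any distortion apply to the point x, -y, -z); pixel columns grow to the right and rows downward; lengths in mm; the calibration is good to about 2 mm. A picture is of the moment at which its call begins: read the wrist's pose just before it. calibration takes no time and is no camera call.
- ctrl.finish_job(): hands the job in, once; it reports no verdict.
Trained networks look in the newest picture that a camera, given by its name, has taken for a name from the list of things; names that differ only in an ending like _2 or _b are one class to them, and where a whole thing is asked for, a point or a joint stands for the part that bears it (a point fixed in the world has none). Each returns a list of dicts, best first, with "conf" (0 to 1); they miss things now and then, are a little off and sometimes report something else, mostly with a low value. They report only what shows in the picture. A call takes as long as a camera call. They do not tell look-alikes from the thing itself.
- ctrl.spot_in(label, camera): "centre" ([x, y, z] in mm, in world coordinates, good to about 4 mm: the middle of the surface that is visible of it).
The state is a dict: "clock": time; "qpos": joint angles; "qd": joint speeds; "tau": joint torques, N m; "eef_pos": TCP position; "tool_rot": TCP orientation; "force": force on the tool from outside, world axes, zero at the start; "torque": the same for the moment, N m; "width": finger opening in mm.
Only numpy, scipy, OpenCV 4.12 (cv2) and the standard library are available. Lean on these libraries where they do the work, as an engineer would, in place of code of your own. Each camera call takes 0.05 s, during which the arm holds its last target.

TASK

Crack open the bench flask: first lift the plaster cast off the top of the flask and stand it upright on the bare counter, and let go of it. Then take the wooden wedge and push it, lying flat on the flask's base plate, into the notch under the front of the flask's upper half until the upper half just lifts off the base plate, a gap of about 3 to 4 mm and never as much as 8 mm; finish while still gripping the wedge there, holding the upper half up. Do not touch the upper half with the gripper, and leave the other things where they are.

Things in the scene. Friction and masses are not known exactly. Their poses are not given: they have to be found in the camera images.
- flask: bench flask, fixed to the counter. Dark steel base plate 175 (x) x 150 (y) x 8 mm high; the origin is on the counter under the middle of the upper half, and the plate reaches from x = -120 to +55 mm, so it stands out as an apron 75 mm before the front of the upper half. Its +x points from the notch into the flask (the direction in which the wedge goes in), z is up. Two steel guide pins, 11 mm thick, stand at x = 0, y = +-62 mm, tops 46 mm above the counter.
- flask_upper (a joint): height in m by which the upper half is raised off the base plate: 0 = closed, resting on the plate; it slides straight up the two guide pins only. The upper half is a pale aluminium block 90 (x) x 100 (y) mm, with an ear round each pin (ears reach to y = +-76 mm); closed, its top is 40 mm above the counter. It weighs about 0.6 kg and drops back by its own weight if nothing holds it up.
- flask_mouth (a point): fixed point on the base plate's top face (8 mm above the counter) in the middle of the notch's mouth, straight below the front edge of the upper half; axes as the flask's. The notch is a pocket in the underside of the upper half: 46 mm wide (y), 6 mm high when closed, 76 mm deep (+x).
- wedge_grip (a point): centre of the grip block of the loose wooden wedge, 15 mm above the wedge's flat underside. The block is 28 (x) x 24 (y) x 30 mm high. The blade runs from the block to +x: 24 mm wide, 54 mm long, flat below, its top sloping evenly from 15 mm thick at the block down to 2 mm at the thin end (2.4 mm for every 10 mm of length), which lies 68 mm in +x from this point. z is up. At the start it lies flat on the counter.
- wedge_tip (a point): middle of the thin end of the wedge, on its underside. Raising the upper half with the wedge takes a push of some 10 to 20 N, more if the wedge is also pressed down on the plate.
- cast_mid (a point): centre of the loose plaster cast (dental arch model), 62 (x) x 66 (y) mm, 10 mm above its flat underside; seen from above its base is a rectangle with the two corners at -x cut off: flat at x = -31 mm (36 mm wide) and at the heel x = +31 mm, straight sides at y = +-33 mm from x = -3 to +28 mm; the base is 20 mm high, the teeth reach 28 mm. z is up. It stands on the upper half of the flask at the start.
- tin_mid (a point): bystander: round tin of polishing paste, lid on, 64 mm across, 28 mm high; the point is on its axis 14 mm above its underside. Leave it alone.
- stone_mid (a point): bystander: grey stone block, 24 x 52 x 16 mm; the point is on its axis 8 mm above its underside. Leave it alone.
- separator_mid (a point): bystander: tall round bottle, 42 mm across, 103 mm high; the point is on its axis 50 mm above its underside. Leave it alone.
- etch_mid (a point): bystander: small round bottle, 26 mm across, 63 mm high; the point is on its axis 30 mm above its underside. Leave it alone.
- cassette_mid (a point): bystander: flat milling cassette with a blank, 119 x 122 x 18 mm; the point is on its axis 9 mm above its underside. Leave it alone.
- glass_mid (a point): bystander: small glass, 48 mm across, 61 mm high; the point is on its axis 30 mm above its underside. Leave it alone.
Not all that is in view belongs to the job. What is shaped like the part that bears cast_mid but black or blue is not meant.

How it is judged (in metres and radians):
On the way, in this order (a step that is already met when the one before it is completed fails the run):
1. the cast is lifted clear of the flask (contact force between cast and flask_upper below 0.05 N and height (world z) of cast_mid above 0.06 m and value of joint flask_upper below 0.0015 m), for 0.1 s.
2. the cast stands upright on the counter, released, before the flask is opened (height (world z) of cast_mid between 0.006 and 0.014 m and angle between cast_mid's own z axis and vertical below 0.12 rad and contact force between cast and flask_upper below 0.1 N and contact force between cast and flask below 0.1 N and contact force between cast and the fingers below 0.05 N and value of joint flask_upper below 0.0015 m), for 0.2 s.
At the end, for the whole second after the job is handed in: The wedge alone, 15 mm or more inside the notch, flat (7 degrees, tip under 6 mm above the plate), holds the upper half 1.5 to 6.5 mm off the base plate; the gripper still grips the wedge and does not touch the upper half; the cast stands upright on the counter, released, clear of the flask (height (world z) of cast_mid between 0.006 and 0.014 m and angle between each of cast_mid, wedge_tip's own z axis and vertical below 0.12 rad and contact force between cast and flask_upper below 0.1 N and contact force between cast and flask below 0.1 N and value of joint flask_upper between 0.0015 and 0.0065 m and contact force between wedge and flask_upper above 2 N and contact force between wedge and the fingers above 2 N and contact force between each of the arm, the fingers and flask_upper below 0.3 N and x of wedge_tip in the frame of flask_mouth above 0.015 m and z of wedge_tip in the frame of flask_mouth below 0.006 m and contact force between cast and the fingers below 0.05 N and linear speed of cast below 0.02 m/s and linear speed of wedge below 0.01 m/s); the arm keeps its last pose, push and grip.
It fails at once if the upper half is pried up too far (8 mm or more) (value of joint flask_upper above 0.008 m).
It fails at once if the gripper or arm handles the upper half (contact force between any of the fingers, the arm and flask_upper above 3 N).
It fails at once if the cast is tipped over (angle between cast_mid's own z axis and vertical above 0.6 rad).
It fails at once if a bystander is moved by more than 25 mm (distance of any of tin_mid, stone_mid, separator_mid, etch_mid, cassette_mid, glass_mid from where it was at the start of the episode above 0.025 m).
It also fails if it takes over 67 s, if anything falls off the work surface, if the arm or the gripper's body presses on something with over 40 N, if the wrist force passes 120 N, or if a joint passes its speed limit or range.

## Working session

There is one attempt and no reset: what is moved stays moved. The work goes in short steps, Python scripts to look and compute and a tool call to move; the robot and the scene stay as the last step left them, time stands still between calls to the robot, and variables do not carry over. Pictures are saved under pics/ and viewed, and the job is handed in when it is done.

Besides the shell and the picture viewer there is one more tool, called as name([rows], argument=value, ...), one row to a line, values as JSON. arm_command: Moves the arm, as the interface text tells. Its arguments: {"type":"object","properties":{"series":{"type":"array"}},"required":["series"]}

```bash
mkdir -p pics; ls; cat > h.py <<'E'
from cell import ctrl
import numpy as np, cv2
E
python3 - <<'E'
from h import *
s=ctrl.read_state(); print(s)
for n in ("side","top","wrist"):
    cv2.imwrite(f"pics/{n}0.png",ctrl.get_image(n)); print(n,ctrl.calibration(n))
E
```

```text
pics
{'clock': 0.0, 'qpos': array([-1.29378636,  0.62933153,  0.03845102,  1.51836817, -0.0269913 ,
        0.99634394, -0.01997843]), 'qd': array([-0.00129176, -0.00198182,  0.00117824,  0.0004638 , -0.0009375 ,
       -0.00129194,  0.00087503]), 'tau': array([-7.54182065e-05, -5.63405299e+01,  1.22660749e+00, -1.93441916e+01,
        1.12560054e-02,  1.02124279e-02,  2.61059296e-05]), 'eef_pos': array([218.25303619, 611.58351855, 230.39869526]), 'tool_rot': array([-1.55129646,  1.56886362, -1.89408746]), 'force': array([-0.33057945, -0.5342036 , -0.9630872 ]), 'torque': array([ 0.01884289, -0.00024235, -0.01255672]), 'width': 85.42178462803895}
side {'fovy': 57.03746975622311, 'cx': 321.34849693758576, 'cy': 199.0000103837545, 'cam_to_world': array([[ 9.99345792e-01, -1.31420787e-02,  3.36938228e-02,
         5.55665921e+02],
       [ 3.55290388e-02,  5.30841818e-01, -8.46725842e-01,
        -8.93102678e+02],
       [-6.75835249e-03,  8.47369016e-01,  5.30961462e-01,
         6.28498446e+02],
       [ 0.00000000e+00,  0.00000000e+00,  0.00000000e+00,
         1.00000000e+00]])}
top
[... 177 characters left out ...]
],
       [-9.99581971e-01,  2.85391622e-02,  4.62603390e-03,
        -1.34440431e+01],
       [ 6.11922356e-03,  5.24573090e-02,  9.98604419e-01,
         1.12186557e+03],
       [ 0.00000000e+00,  0.00000000e+00,  0.00000000e+00,
         1.00000000e+00]])}
wrist {'fovy': 69.77881306773001, 'cx': 316.2206800019714, 'cy': 199.90425841008792, 'T_tool_cam': array([[ 2.13877707e-04,  3.01655582e-01, -9.53416941e-01,
        -1.42464979e+02],
       [ 9.99999944e-01,  1.82432133e-04,  2.82048026e-04,
        -4.30418640e-01],
       [ 2.59015248e-04, -9.53416948e-01, -3.01655526e-01,
        -7.67807012e+01],
       [ 0.00000000e+00,  0.00000000e+00,  0.00000000e+00,
         1.00000000e+00]])}
```

View pics/side0.png

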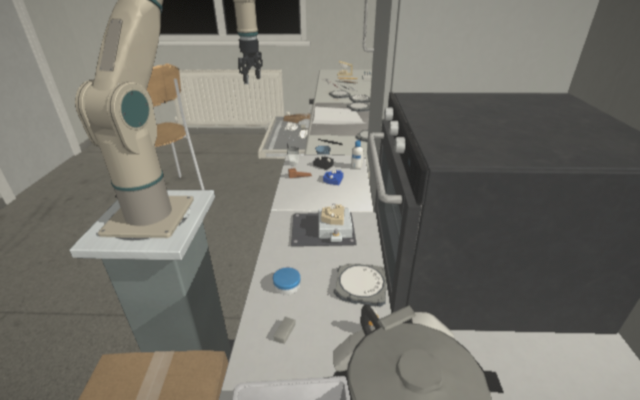

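View pics/top0.png

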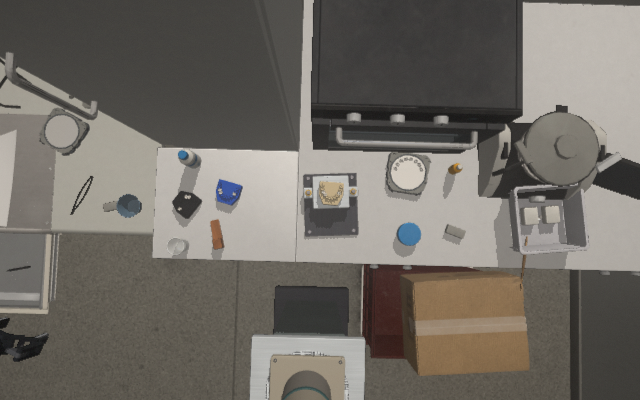

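View pics/wrist0.png

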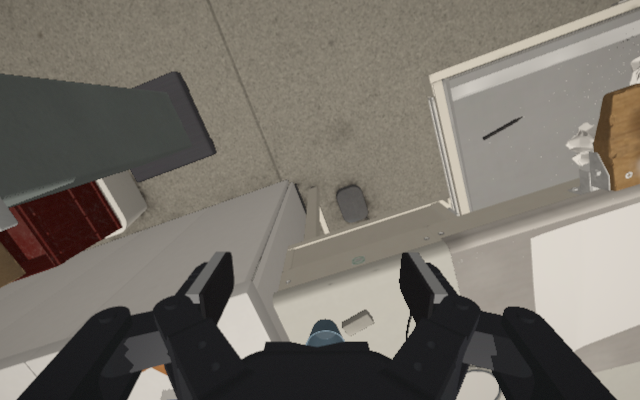

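```bash
python3 - <<'E'
from h import *
for l in ["flask","flask_upper","wedge_grip","cast_mid","tin_mid","stone_mid","separator_mid","etch_mid","cassette_mid","glass_mid"]:
    for d in ctrl.spot_in(l,"top")[:3]: print(l,np.round(d["centre"]),round(d["conf"],2))
E
```

```text
flask [509. -53.  10.] 0.81
flask_upper [560. -51.  39.] 0.92
flask_upper [ 627. -392.   43.] 0.5
wedge_grip [428. 264.  14.] 0.67
wedge_grip [508. -51.   6.] 0.28
cast_mid [515. 354.  20.] 0.84
cast_mid [549. 235.  23.] 0.8
cast_mid [551. -48.  57.] 0.59
tin_mid [ 446. -273.   30.] 0.75
tin_mid [633. 331.  76.] 0.36
stone_mid [ 455. -406.   19.] 0.58
stone_mid [559. -54.  39.] 0.53
stone_mid [ 444. -275.   34.] 0.17
separator_mid [428. 263.   9.] 0.69
separator_mid [633. 330.  78.] 0.64
separator_mid [ 622. -265.   19.] 0.62
etch_mid [ 628. -391.   40.] 0.64
cassette_mid [ 622. -264.   20.] 0.67
glass_mid [397. 367.  36.] 0.83
glass_mid [558. -54.  40.] 0.44
```

The top view shows the flask with the cast at about px (331,192), the wedge at (217,235), black and blue look-alikes at (187,204) and (228,192), and tins and bottles around them. The flask's notch side faces the robot. Next I'll move over the flask and measure up close.

```bash
cat >> h.py <<'E'
from scipy.spatial.transform import Rotation as Ro
def pose():
    s=ctrl.read_state(); R=Ro.from_euler('xyz',s['tool_rot']).as_matrix(); T=np.eye(4);T[:3,:3]=R;T[:3,3]=s['eef_pos']; return s,T
def camT(n,T=None):
    c=ctrl.calibration(n)
    return c,(c['cam_to_world'] if n!='wrist' else T@c['T_tool_cam'])
def pix2w(n,uv,z,T=None):
    c,M=camT(n,T); f=200/np.tan(np.radians(c['fovy']/2)); uv=np.atleast_2d(uv).astype(float)
    d=np.c_[(uv[:,0]-c['cx'])/f,-(uv[:,1]-c['cy'])/f,-np.ones(len(uv))]@M[:3,:3].T
    return M[:3,3]+d*((z-M[2,3])/d[:,2])[:,None]
def w2pix(n,P,T=None):
    c,M=camT(n,T); f=200/np.tan(np.radians(c['fovy']/2)); p=(np.atleast_2d(P)-M[:3,3])@M[:3,:3]
    return np.c_[c['cx']+f*p[:,0]/-p[:,2],c['cy']-f*p[:,1]/-p[:,2]]
E
python3 - <<'E'
from h import *
np.set_printoptions(precision=3,suppress=True)
s,T=pose(); print(T)
im=cv2.imread('pics/top0.png'); cv2.imwrite('pics/topz.png',cv2.resize(im[140:270,150:410],None,fx=3,fy=3,interpolation=cv2.INTER_CUBIC))
print(pix2w('top',[[303,236],[358,236],[303,172],[358,172]],8))
E
```

```text
[[ -0.      0.336   0.942 218.476]
 [  0.      0.942  -0.336 612.207]
 [ -1.      0.     -0.    231.339]
 [  0.      0.      0.      1.   ]]
[[ 432.845   22.171    8.   ]
 [ 437.189 -132.183    8.   ]
 [ 613.427   27.644    8.   ]
 [ 617.963 -128.024    8.   ]]
```

View pics/topz.png

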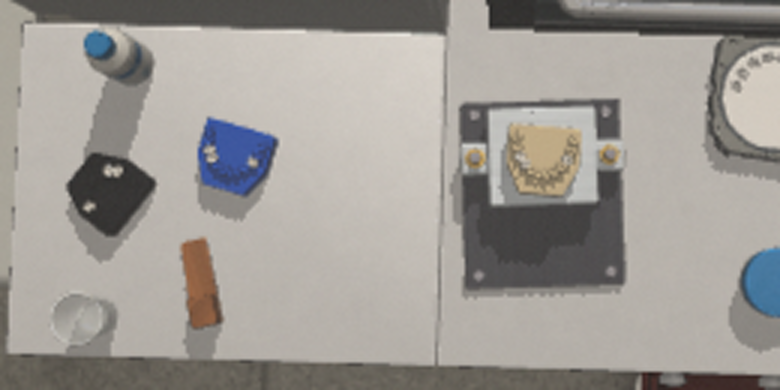

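arm_command([
  [1,1.5,-2.9,0.2,0,0,1.6],
  [1,1.5,-2.9,0.2,0,0,1.6],
  [1,1.5,-2.9,0.2,0,0,1.6],
  [1,1.5,-2.9,0.2,0,0,1.6],
  [1,1.5,-2.9,0.2,0,0,1.6],
  [1,1.5,-2.9,0.2,0,0,1.6],
  [1,1.5,-2.9,0.2,0,0,1.6],
  [1,1.5,-2.9,0.2,0,0,1.6],
  [1,1.5,-2.9,0.2,0,0,1.6],
  [1,1.5,-2.9,0.2,0,0,1.6],
  [1,1.5,-2.9,0.2,0,0,1.6],
  [1,1.5,-2.9,0.2,0,0,2.0],
  [1,0,0,0,0,0,0],
  [1,0,0,0,0,0,0],
])

```text
clock: 1.82
eef_pos: [399.7, 262.4, 255.7]
tool_rot: [0.079, 1.57, 0.074]
force: [-0.2, 0.9, 0.7]
width: 85.6
```

```bash
python3 - <<'E'
from h import *
np.set_printoptions(precision=3,suppress=True)
s,T=pose(); cv2.imwrite('pics/w1.png',ctrl.get_image('wrist')); np.save('w1.npy',T); print(T,s['clock'])
for l in ["wedge_grip"]:
    for d in ctrl.spot_in(l,"wrist")[:3]: print(l,np.round(d["centre"]),round(d["conf"],2))
E
```

```text
[[  0.001   0.006   1.    399.677]
 [  0.      1.     -0.006 262.357]
 [ -1.      0.      0.001 255.696]
 [  0.      0.      0.      1.   ]] 1.8167
wedge_grip [430. 266.  10.] 0.81
wedge_grip [ 625. -218.   17.] 0.64
wedge_grip [501. -24.   8.] 0.4
```

View pics/w1.png

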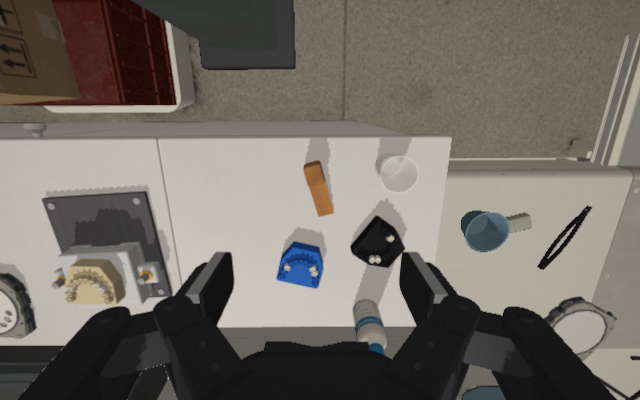

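arm_command([
  [1,1.0,-3.1,-0.2,0,0,0.2],
  [1,1.0,-3.1,-0.2,0,0,0.2],
  [1,1.0,-3.1,-0.2,0,0,0.2],
  [1,1.0,-3.1,-0.2,0,0,0.2],
  [1,1.0,-3.1,-0.2,0,0,0.2],
  [1,1.0,-3.1,-0.2,0,0,0.2],
  [1,1.0,-3.1,-0.2,0,0,0.2],
  [1,1.0,-3.1,-0.2,0,0,0.2],
  [1,1.0,-3.1,-0.2,0,0,0.2],
  [1,1.0,-3.1,-0.2,0,0,0.2],
  [1,0,0,0,0,0,0],
  [1,0,0,0,0,0,0],
  [1,0,0,0,0,0,0],
])

```text
clock: 3.0
eef_pos: [498.4, -43.8, 235.1]
tool_rot: [2.072, 1.569, 2.109]
force: [-0.1, 0.6, 0.3]
width: 85.4
```

```bash
python3 - <<'E'
from h import *
np.set_printoptions(precision=3,suppress=True)
s,T=pose(); im=ctrl.get_image('wrist'); cv2.imwrite('pics/w2.png',im); np.save('w2.npy',T); print(T,s['clock'])
for l in ["cast_mid","flask_upper"]:
    for d in ctrl.spot_in(l,"wrist")[:3]: print(l,np.round(d["centre"]),round(d["conf"],2))
cv2.imwrite('pics/w2z.png',cv2.resize(im[0:300,170:470],None,fx=2,fy=2,interpolation=cv2.INTER_CUBIC))
E
```

```text
[[ -0.001  -0.036   0.999 498.432]
 [  0.001   0.999   0.036 -43.789]
 [ -1.      0.001  -0.001 235.052]
 [  0.      0.      0.      1.   ]] 3.0
cast_mid [549. 230.  22.] 0.69
cast_mid [551. -46.  54.] 0.65
cast_mid [509. 344.  18.] 0.65
flask_upper [548. -44.  38.] 0.89
```

View pics/w2.png

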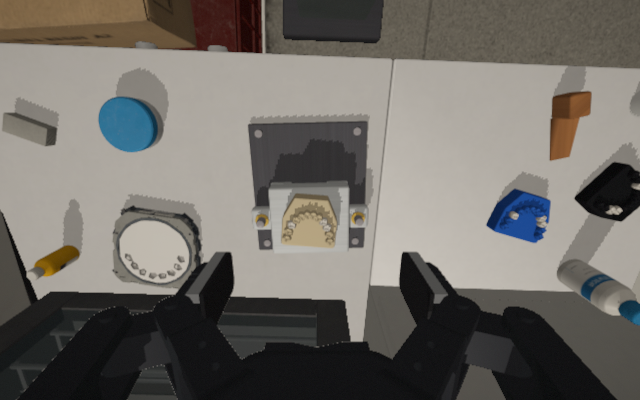

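View pics/w2z.png

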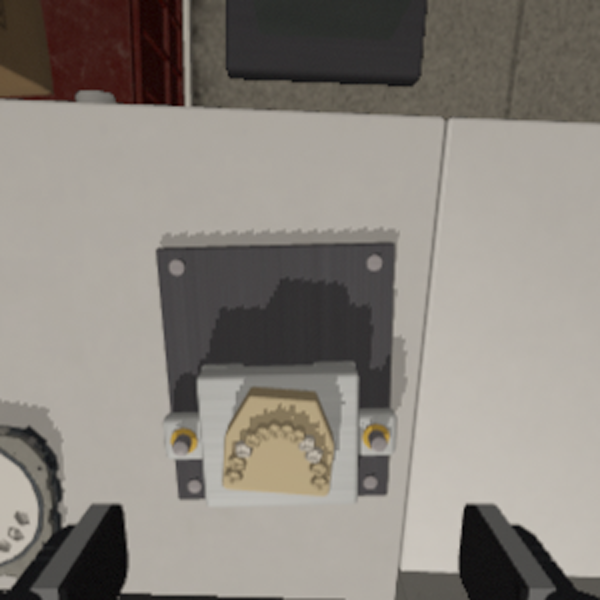

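```bash
python3 - <<'E'
from h import *
np.set_printoptions(precision=1,suppress=True)
T=np.load('w2.npy')
z=lambda L:[[170+a/2,b/2] for a,b in L]
im=cv2.imread('pics/w2.png')
print('plate',pix2w('wrist',z([[158,248],[393,242],[180,500],[387,495]]),8,T))
print('pins',pix2w('wrist',z([[180,445],[377,438]]),46,T))
print('upper top',pix2w('wrist',z([[199,376],[356,373],[209,505],[358,502]]),40,T))
print('heel',pix2w('wrist',z([[223,488],[327,494]]),60,T))
cv2.imwrite('pics/w2c.png',cv2.resize(im[180:260,245:375],None,fx=6,fy=6,interpolation=cv2.INTER_CUBIC))
E
```

```text
plate [[ 442.  -130.1    8. ]
 [ 433.1   16.     8. ]
 [ 616.1 -120.4    8. ]
 [ 606.9   27.2    8. ]]
pins [[ 558.1 -112.    46. ]
 [ 549.1   10.    46. ]]
upper top [[ 514.9 -100.6   40. ]
 [ 509.6   -5.1   40. ]
 [ 602.2  -95.1   40. ]
 [ 596.6    2.2   40. ]]
heel [[579.7 -83.7  60. ]
 [581.5 -20.   60. ]]
```

View pics/w2c.png

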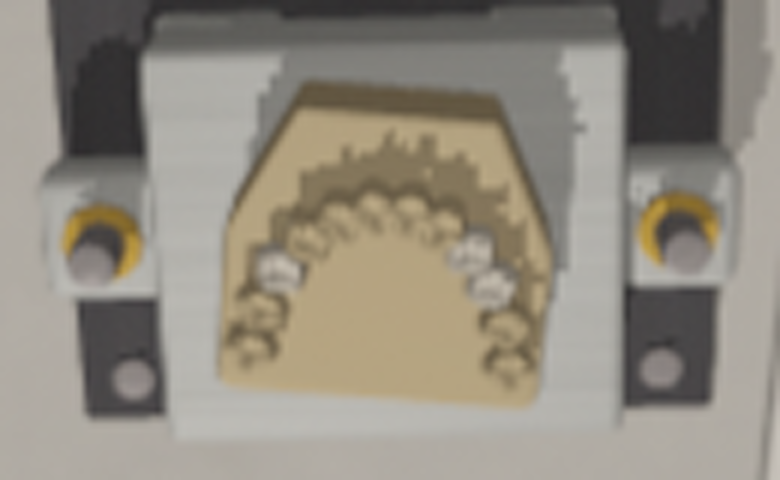

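```bash
python3 - <<'E'
from h import *
np.set_printoptions(precision=1,suppress=True)
T=np.load('w2.npy')
z=lambda L:[[245+a/6,180+b/6] for a,b in L]
P=pix2w('wrist',z([[218,378],[540,405],[302,108],[500,118],[228,222],[552,245]]),60,T); print(P)
M=np.array([[29.5,-32],[29.5,32],[-31,-18],[-31,18],[-3,-33],[-3,33]],float)
a=M-M.mean(0); b=P[:,:2]-P[:,:2].mean(0)
th=np.arctan2((a[:,0]*b[:,1]-a[:,1]*b[:,0]).sum(),(a*b).sum()); R=np.array([[np.cos(th),-np.sin(th)],[np.sin(th),np.cos(th)]])
t=P[:,:2].mean(0)-R@M.mean(0); print(np.degrees(th),t,P[:,:2]-(M@R.T+t)); print('grasp pt',R@[12,0]+t)
E
```

```text
[[578.3 -83.9  60. ]
 [582.1 -18.2  60. ]
 [520.3 -67.6  60. ]
 [521.  -29.3  60. ]
 [544.4 -81.9  60. ]
 [547.  -17.8  60. ]]
-2.472919139250684 [550.3 -49.8] [[-0.1 -0.8]
 [ 0.9  1. ]
 [ 1.7 -1.2]
 [ 0.8  1.2]
 [-1.5  0.8]
 [-1.8 -1. ]]
grasp pt [562.3 -50.4]
```

arm_command([
  [1,1.2,-0.1,-2.2,0,0,-0.9],
  [1,1.2,-0.1,-2.2,0,0,-0.9],
  [1,1.2,-0.1,-2.2,0,0,-0.9],
  [1,1.2,-0.1,-2.2,0,0,-0.9],
  [1,1.2,-0.1,-2.2,0,0,-0.9],
  [1,0.4,-0.1,-2.2,0,0,0],
  [1,0,0,0,0,0,0],
  [1,0,0,0,0,0,0],
])

```text
clock: 3.82
eef_pos: [561.4, -50.5, 102.6]
tool_rot: [2.997, 1.568, 2.954]
force: [-0.1, 0.2, 1.0]
width: 85.5
```

```bash
python3 - <<'E'
from h import *
np.set_printoptions(precision=3,suppress=True)
s,T=pose(); im=ctrl.get_image('wrist'); cv2.imwrite('pics/w3.png',im); np.save('w3.npy',T); print(T,s['clock'])
E
```

```text
[[ -0.003   0.043   0.999 561.392]
 [  0.001   0.999  -0.043 -50.503]
 [ -1.      0.     -0.003 102.605]
 [  0.      0.      0.      1.   ]] 3.8167
```

View pics/w3.png

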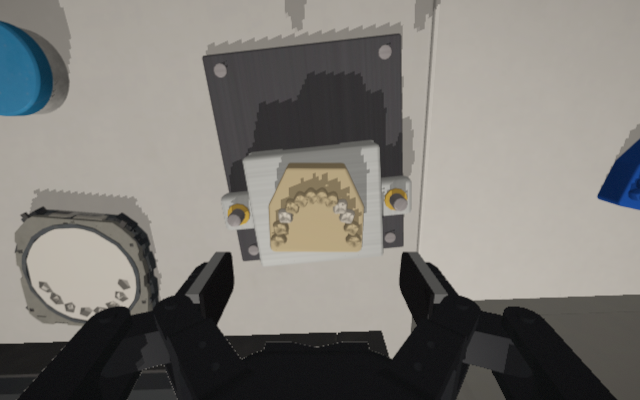

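```bash
python3 - <<'E'
from h import *
np.set_printoptions(precision=1,suppress=True)
T=np.load('w3.npy')
print(pix2w('wrist',[[269,250],[363,251],[287,168],[347,168]],60,T))
print('plate',pix2w('wrist',[[203.5,58],[401,35],[249,261],[402,245]],8,T))
print('uppertop',pix2w('wrist',[[244,158],[379,145],[262,264],[383,252]],40,T))
E
```

```text
[[579.  -85.7  60. ]
 [582.7 -18.4  60. ]
 [520.2 -68.4  60. ]
 [521.9 -29.2  60. ]]
plate [[ 444.  -130.7    8. ]
 [ 435.    16.7    8. ]
 [ 615.9 -115.9    8. ]
 [ 605.5   25.3    8. ]]
uppertop [[ 515.5 -100.9   40. ]
 [ 510.4   -4.4   40. ]
 [ 601.4  -96.5   40. ]
 [ 594.8    0.7   40. ]]
```

arm_command([
  [1,0.1,-0.1,-2.0,0,0,0],
  [1,0,0,-2.0,0,0,0],
  [1,0,0,-1.2,0,0,0],
  [1,0,0,-0.8,0,0,0],
  [1,0,0,-0.5,0,0,0],
  [1,0,0,0,0,0,0],
  [1,0,0,0,0,0,0],
])

```text
clock: 4.45
eef_pos: [563.8, -52.8, 38.9]
tool_rot: [0.029, 1.57, -0.015]
force: [0.6, 1.3, -0.1]
width: 85.0
```

```bash
python3 - <<'E'
from h import *
s,T=pose(); im=ctrl.get_image('wrist'); cv2.imwrite('pics/w4.png',im); print(s['eef_pos'],s['force'])
E
```

```text
[563.83633971 -52.77437586  38.94541176] [ 0.64436058  1.28061693 -0.11369115]
```

View pics/w4.png

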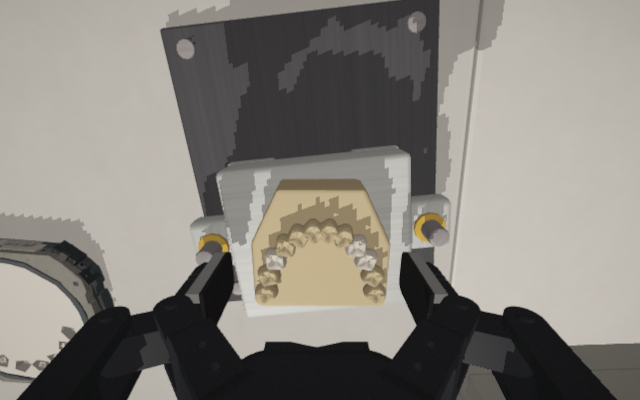

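arm_command([
  [0.5,0,0,-0.1,0,0,0],
  [0.5,0,0,0,0,0,0],
  [0.5,0,0,0,0,0,0],
  [0.5,0,0,0,0,0,0],
  [0.3,0,0,0,0,0,0],
  [0.3,0,0,0,0,0,0],
  [0.3,0,0,0,0,0,0],
])

```text
clock: 5.08
eef_pos: [564.0, -52.6, 38.4]
tool_rot: [0.239, 1.569, 0.195]
force: [-1.0, 1.0, 6.5]
width: 63.9
```

```bash
python3 - <<'E'
from h import *
s,T=pose(); im=ctrl.get_image('wrist'); cv2.imwrite('pics/w5.png',im); print(s['eef_pos'],s['force'],s['width'])
E
```

```text
[564.00276632 -52.57415572  38.44842169] [-0.99573452  1.01328507  6.48643753] 63.868460753455714
```

View pics/w5.png

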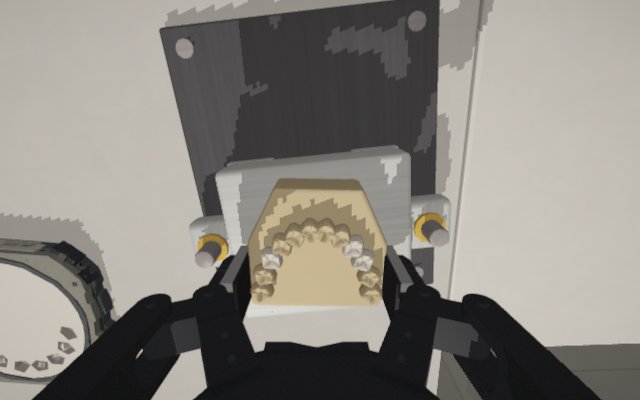

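arm_command([
  [0.3,0,0,0.5,0,0,0],
  [0.3,0,0,1.0,0,0,0],
  [0.3,0,0,1.5,0,0,0],
  [0.3,0,0,1.5,0,0,0],
  [0.3,0,0,1.0,0,0,0],
  [0.3,0,0,0,0,0,0],
  [0.3,0,0,0,0,0,0],
  [0.3,0,0,0,0,0,0],
])

```text
clock: 5.8
eef_pos: [563.0, -52.8, 91.9]
tool_rot: [3.116, 1.57, 3.071]
force: [-0.5, -0.0, -2.5]
width: 64.3
```

```bash
python3 - <<'E'
from h import *
s,T=pose(); im=ctrl.get_image('wrist'); cv2.imwrite('pics/w6.png',im); print(s['eef_pos'],s['force'],s['width'])
E
```

```text
[562.97217621 -52.78254992  91.94747521] [-0.527381   -0.02119897 -2.45460786] 64.28398741194586
```

View pics/w6.png

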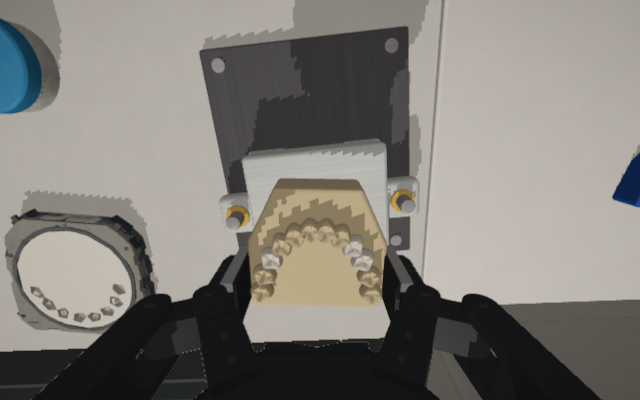

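arm_command([
  [0.3,0,1.0,0,0,0,0],
  [0.3,-0.3,2.0,0,0,0,0],
  [0.3,-0.3,2.5,0,0,0,0],
  [0.3,-0.3,2.5,0,0,0,0],
  [0.3,-0.3,2.5,0,0,0,0],
  [0.3,-0.3,2.5,-0.5,0,0,0],
  [0.3,-0.3,2.5,-1.0,0,0,0],
  [0.3,-0.2,1.5,-1.5,0,0,0],
  [0.3,0,0.8,-1.5,0,0,0],
  [0.3,0,0,-1.5,0,0,0],
  [0.3,0,0,-1.0,0,0,0],
  [0.3,0,0,-1.0,0,0,0],
  [0.3,0,0,-0.5,0,0,0],
  [0.3,0,0,0,0,0,0],
  [0.3,0,0,0,0,0,0],
])

```text
clock: 7.1
eef_pos: [543.6, 124.8, 7.3]
tool_rot: [-2.187, 1.571, -2.233]
force: [-0.0, -0.5, -1.5]
width: 64.1
```

```bash
python3 - <<'E'
from h import *
s,T=pose(); im=ctrl.get_image('side'); cv2.imwrite('pics/s7.png',cv2.resize(im[120:260,200:440],None,fx=3,fy=3)); print(s['eef_pos'],s['force'],s['width'])
E
```

```text
[543.57898364 124.75756791   7.29351437] [-0.03639189 -0.45208886 -1.50420541] 64.05935226822922
```

View pics/s7.png

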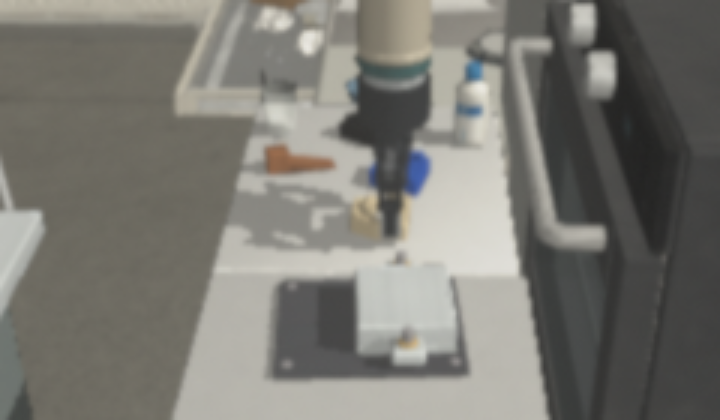

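arm_command([
  [0.3,0,0,-0.3,0,0,0],
  [0.3,0,0,-0.3,0,0,0],
  [0.3,0,0,-0.1,0,0,0],
  [0.3,0,0,0,0,0,0],
])

```text
clock: 7.48
eef_pos: [543.3, 125.1, 0.2]
tool_rot: [-3.083, 1.571, -3.127]
force: [-0.2, -0.9, -2.2]
width: 64.2
```

arm_command([
  [0.3,0,0,-0.1,0,0,0],
  [0.3,0,0,0,0,0,0],
])

```text
clock: 7.65
eef_pos: [543.4, 125.2, -0.7]
tool_rot: [3.01, 1.571, 2.965]
force: [0.3, -0.4, -2.6]
width: 63.7
```

arm_command([
  [0.3,0,0,-0.1,0,0,0],
  [0.3,0,0,0,0,0,0],
])

```text
clock: 7.82
eef_pos: [543.6, 125.3, -1.5]
tool_rot: [0.4, 1.571, 0.356]
force: [-0.5, -0.8, 0.2]
width: 64.4
```

arm_command([
  [0.3,0,0,-0.1,0,0,0],
  [0.3,0,0,0,0,0,0],
])

```text
clock: 7.98
eef_pos: [543.6, 125.2, -1.6]
tool_rot: [0.564, 1.57, 0.52]
force: [-3.0, 0.1, 8.1]
width: 64.1
```

arm_command([
  [0.85,0,0,0,0,0,0],
  [1,0,0,0,0,0,0],
  [1,0,0,0,0,0,0],
  [1,0,0,0,0,0,0],
  [1,0,0,0,0,0,0],
  [1,0,0,0,0,0,0],
])

```text
clock: 8.48
eef_pos: [543.4, 125.2, -2.8]
tool_rot: [-2.784, 1.571, -2.829]
force: [0.2, -0.6, -0.2]
width: 85.4
```

```bash
python3 - <<'E'
from h import *
s,T=pose(); im=ctrl.get_image('wrist'); cv2.imwrite('pics/w8.png',im); print(s['eef_pos'],s['force'],s['width'])
E
```

```text
[543.41224128 125.17712515  -2.82142582] [ 0.19070264 -0.64732316 -0.20351776] 85.3953826011465
```

View pics/w8.png

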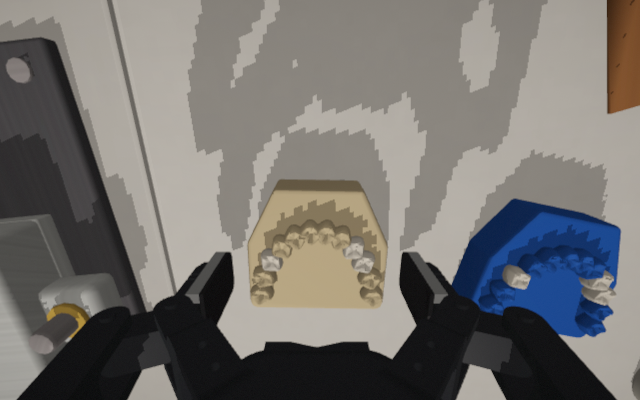

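arm_command([
  [1,0,0,1.0,0,0,0],
  [1,0,0,2.5,0,0,0],
  [1,0,0,3.0,0,0,0],
  [1,-0.5,0.5,3.0,0,0,0],
  [1,-1.5,1.5,3.0,0,0,0],
  [1,-2.0,2.0,2.5,0,0,1],
  [1,-2.5,2.5,1.0,0,0,2],
  [1,-2.5,2.5,0,0,0,2],
  [1,-2.0,2.0,0,0,0,2],
  [1,-1.5,1.5,0,0,0,2],
  [1,0,0,0,0,0,0],
  [1,0,0,0,0,0,0],
  [1,0,0,0,0,0,0],
])

```text
clock: 9.62
eef_pos: [419.1, 249.7, 157.8]
tool_rot: [-0.119, 1.57, -0.007]
force: [-0.5, 0.0, -1.2]
width: 85.3
```

```bash
python3 - <<'E'
from h import *
np.set_printoptions(precision=3,suppress=True)
s,T=pose(); im=ctrl.get_image('wrist'); cv2.imwrite('pics/w9.png',im); np.save('w9.npy',T); print(T,s['clock'],s['force'])
cv2.imwrite('pics/w9z.png',cv2.resize(im[50:230,220:440],None,fx=3.5,fy=3.3,interpolation=cv2.INTER_CUBIC))
E
```

```text
[[  0.001  -0.112   0.994 419.131]
 [ -0.      0.994   0.112 249.711]
 [ -1.     -0.      0.001 157.841]
 [  0.      0.      0.      1.   ]] 9.6167 [-0.525  0.001 -1.247]
```

View pics/w9.png

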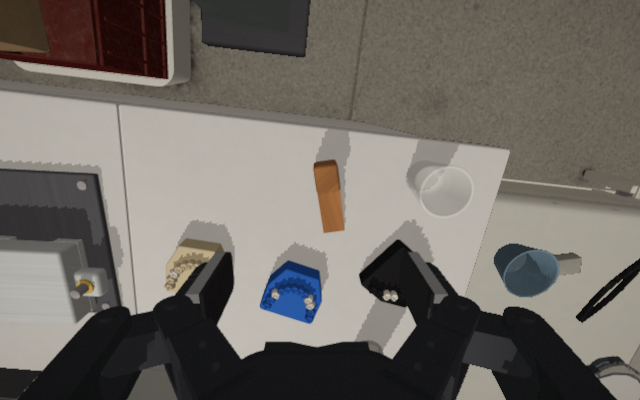

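```bash
python3 - <<'E'
from h import *
im=cv2.imread('pics/w9.png')
cv2.imwrite('pics/w9z.png',cv2.resize(im[145:245,280:380],None,fx=6,fy=6,interpolation=cv2.INTER_CUBIC))
E
```

```text
(no output)
```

View pics/w9z.png

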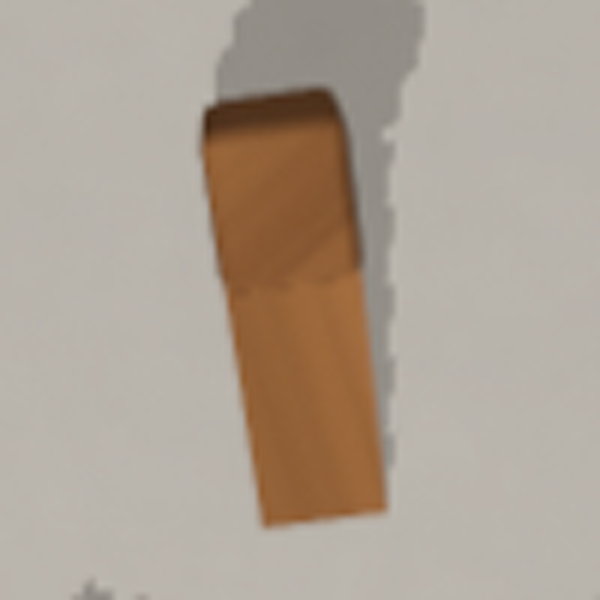

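```bash
python3 - <<'E'
from h import *
np.set_printoptions(precision=1,suppress=True)
T=np.load('w9.npy')
z=lambda L:[[280+a/6,145+b/6] for a,b in L]
a=pix2w('wrist',z([[264,525],[386,512]]),2,T); b=pix2w('wrist',z([[204,142],[343,127],[226,288],[359,268]]),30,T)
print(a,b); tip=a[:,:2].mean(0); blk=b[:,:2].mean(0); d=tip-blk; print('tip',tip,'blk',blk,'len',np.hypot(*d),'yaw',np.degrees(np.arctan2(d[1],d[0])))
print('edge yaw tip', np.degrees(np.arctan2(-(a[1]-a[0])[0],(a[1]-a[0])[1])))
T=np.load('w1.npy');print(pix2w('wrist',[[322,214]],2,T))
E
```

```text
[[474.1 264.1   2. ]
 [468.9 286.5   2. ]] [[396.9 244.4  30. ]
 [392.  266.1  30. ]
 [420.6 250.6  30. ]
 [414.8 271.8  30. ]]
tip [471.5 275.3] blk [406.1 258.2] len 67.61533449632154 yaw 14.610602223337791
edge yaw tip 13.02547688650091
[[470.  269.8   2. ]]
```

arm_command([
  [1,-0.3,0.2,-1.0,0,0,2],
  [1,-0.5,0.3,-2.0,0,0,2],
  [1,-0.5,0.3,-2.5,0,0,2],
  [1,0,0,-2.5,0,0,1.9],
  [1,0,0,-1.8,0,0,0],
  [1,0,0,0,0,0,0],
  [1,0,0,0,0,0,0],
])

```text
clock: 10.25
eef_pos: [405.8, 256.9, 58.8]
tool_rot: [-2.5, 1.569, -2.252]
force: [0.0, 0.3, 1.0]
width: 85.1
```

```bash
python3 - <<'E'
from h import *
np.set_printoptions(precision=3,suppress=True)
s,T=pose(); im=ctrl.get_image('wrist'); cv2.imwrite('pics/w10.png',im); np.save('w10.npy',T); print(T,s['clock'],s['force'])
E
```

```text
[[ -0.001  -0.246   0.969 405.831]
 [ -0.002   0.969   0.246 256.862]
 [ -1.     -0.001  -0.002  58.802]
 [  0.      0.      0.      1.   ]] 10.25 [0.03  0.348 1.014]
```

View pics/w10.png

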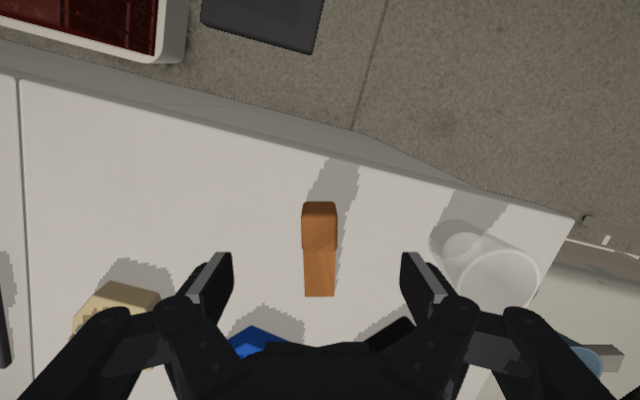

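```bash
python3 - <<'E'
from h import *
np.set_printoptions(precision=1,suppress=True)
T=np.load('w10.npy'); im=cv2.imread('pics/w10.png')
P=np.vstack([pix2w('wrist',[[303,250],[337,250]],30,T),pix2w('wrist',[[305,296.5],[335,296]],2,T)])
for p in P: print(p,(np.linalg.inv(T)@np.r_[p,1])[:3])
cv2.imwrite('pics/w10z.png',cv2.resize(im[190:310,270:370],None,fx=5,fy=5,interpolation=cv2.INTER_CUBIC))
E
```

```text
[419.6 250.7  30. ] [28.8 -9.4 11.9]
[414.1 272.5  30. ] [28.8 13.2 11.9]
[474.5 264.1   2. ] [56.7 -9.8 68.5]
[468.  287.7   2. ] [56.7 14.7 68. ]
```

View pics/w10z.png

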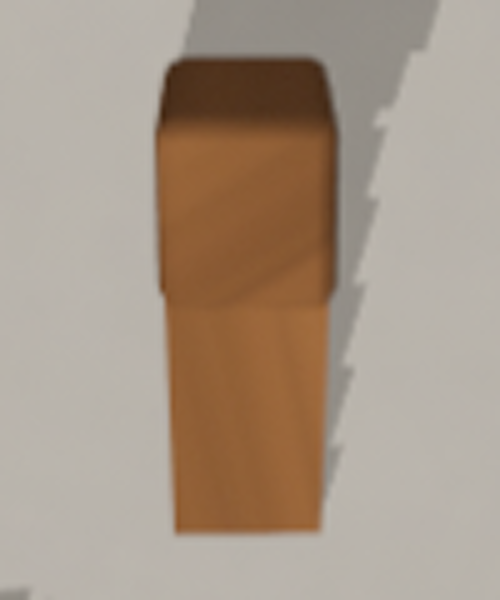

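arm_command([
  [1,-0.05,0.2,-1.0,0,0,0],
  [1,0,0,-2.0,0,0,0],
  [1,0,0,-1.5,0,0,0],
  [1,0,0,-0.8,0,0,0],
  [1,0,0,0,0,0,0],
  [1,0,0,0,0,0,0],
])

```text
clock: 10.8
eef_pos: [407.2, 261.6, 8.5]
tool_rot: [-2.841, 1.568, -2.59]
force: [-0.6, 0.3, 0.4]
width: 85.7
```

arm_command([
  [1,0,0,-0.35,0,0,0],
  [0.3,0,0,0,0,0,0],
  [0.1,0,0,0,0,0,0],
  [0.1,0,0,0,0,0,0],
  [0.1,0,0,0,0,0,0],
  [0.1,0,0,0,0,0,0],
  [0.1,0,0,0,0,0,0],
  [0.1,0,0,0,0,0,0],
  [0.1,0,0,0,0,0,0],
])

```text
clock: 11.55
eef_pos: [405.6, 260.4, 6.4]
tool_rot: [-2.762, 1.564, -2.511]
force: [-0.9, -0.6, 5.0]
width: 22.7
```

```bash
python3 - <<'E'
from h import *
np.set_printoptions(precision=3,suppress=True)
s,T=pose(); im=ctrl.get_image('wrist'); cv2.imwrite('pics/w11.png',im); np.save('w11.npy',T); print(T,s['clock'],s['force'],s['width'])
E
```

```text
[[ -0.006  -0.248   0.969 405.561]
 [ -0.004   0.969   0.248 260.436]
 [ -1.     -0.003  -0.007   6.405]
 [  0.      0.      0.      1.   ]] 11.55 [-0.917 -0.572  4.982] 22.679134020454562
```

View pics/w11.png

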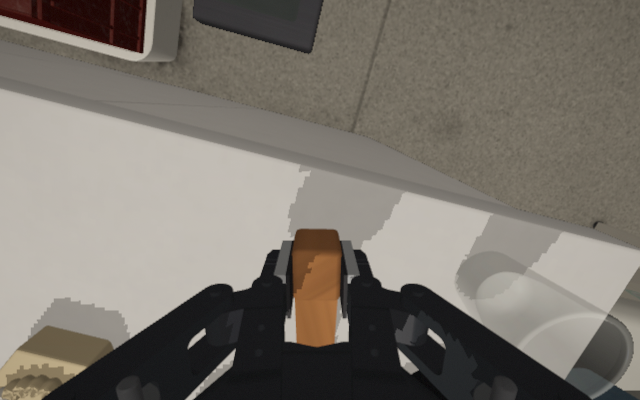

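arm_command([
  [0.1,0,0,0.5,0,0,0],
  [0.1,0,0,1.5,0,0,0],
  [0.1,0,0,2.0,0,0,0],
  [0.1,0.2,-1.0,2.0,0,0,0],
  [0.1,0.2,-2.0,1.0,0,0,-1],
  [0.1,0.2,-2.8,0,0,0,-1],
  [0.1,0.2,-3.0,0,0,0,-1],
  [0.1,0.2,-3.0,0,0,0,-1],
  [0.1,0.2,-3.0,0,0,0,-1],
  [0.1,0.2,-3.0,0,0,0,-1],
  [0.1,0.2,-3.0,0,0,0,-1],
  [0.1,0.2,-3.0,0,0,0,-1],
  [0.1,0.2,-3.0,0,0,0,-1],
  [0.1,0.2,-2.0,0,0,0,-1],
  [0.1,0,-2.0,0,0,0,-0.7],
  [0.1,0,-1.0,0,0,0,0],
  [0.1,0,0,0,0,0,0],
  [0.1,0,0,0,0,0,0],
])

```text
clock: 13.1
eef_pos: [427.3, -57.7, 76.0]
tool_rot: [-2.817, 1.563, -2.754]
force: [-0.3, 0.4, -0.8]
width: 22.9
```

```bash
python3 - <<'E'
from h import *
np.set_printoptions(precision=3,suppress=True)
s,T=pose(); im=ctrl.get_image('wrist'); cv2.imwrite('pics/w12.png',im); np.save('w12.npy',T); print(T,s['clock'],s['force'],s['width'])
cv2.imwrite('pics/s12.png',ctrl.get_image('side'));cv2.imwrite('pics/t12.png',ctrl.get_image('top'))
E
```

```text
[[ -0.007  -0.063   0.998 427.302]
 [ -0.003   0.998   0.063 -57.694]
 [ -1.     -0.002  -0.007  76.009]
 [  0.      0.      0.      1.   ]] 13.1 [-0.283  0.352 -0.757] 22.89899866018698
```

View pics/w12.png

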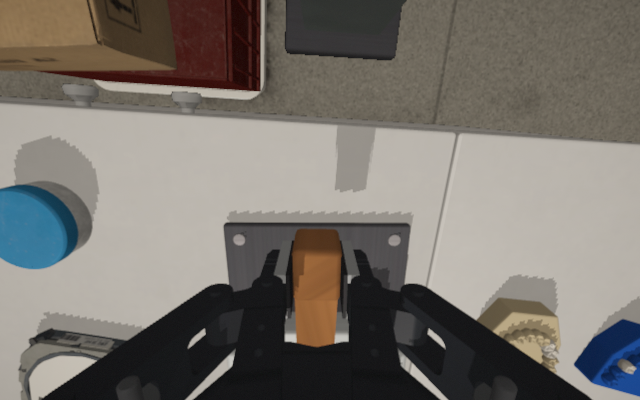

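```bash
python3 - <<'E'
from h import *
im=cv2.imread('pics/s12.png');im2=cv2.imread('pics/t12.png')
a=cv2.resize(im[130:270,250:400],(600,560),interpolation=cv2.INTER_CUBIC); cv2.imwrite('pics/s12z.png',a)
cv2.imwrite('pics/t12z.png',cv2.resize(im2[140:280,220:420],None,fx=4,fy=4,interpolation=cv2.INTER_CUBIC))
E
```

```text
(no output)
```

View pics/s12z.png

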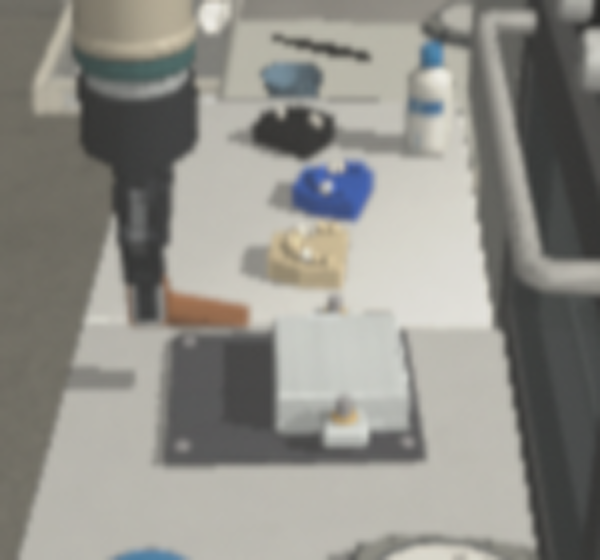

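View pics/t12z.png

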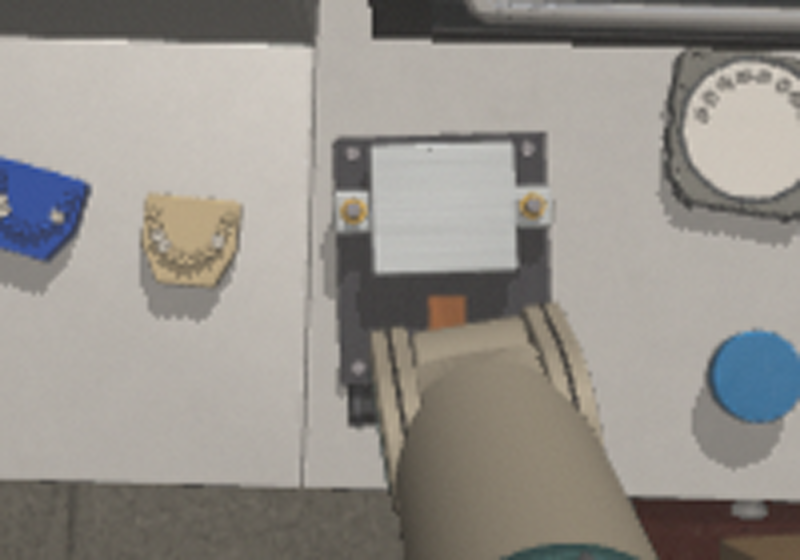

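arm_command([
  [0.1,0,0,-1.0,0,0,0],
  [0.1,0,0,-1.5,0,0,0],
  [0.1,0,0,-1.5,0,0,0],
  [0.1,0,0,-1.0,0,0,0],
  [0.1,0,0,-0.5,0,0,0],
  [0.1,0,0,0,0,0,0],
  [0.1,0,0,0,0,0,0],
])

```text
clock: 13.83
eef_pos: [426.5, -57.3, 25.6]
tool_rot: [-2.814, 1.56, -2.748]
force: [0.6, -0.3, -0.0]
width: 22.9
```

```bash
python3 - <<'E'
from h import *
np.set_printoptions(precision=3,suppress=True)
s,T=pose(); print(T,s['clock'],s['force'],s['width'])
im=ctrl.get_image('wrist'); cv2.imwrite('pics/w13.png',im); np.save('w13.npy',T)
a=ctrl.get_image('side'); cv2.imwrite('pics/s13z.png',cv2.resize(a[190:260,270:370],None,fx=8,fy=8,interpolation=cv2.INTER_CUBIC))
E
```

```text
[[ -0.01   -0.066   0.998 426.546]
 [ -0.004   0.998   0.066 -57.328]
 [ -1.     -0.004  -0.01   25.64 ]
 [  0.      0.      0.      1.   ]] 13.8333 [ 0.614 -0.283 -0.022] 22.897153500531953
```

View pics/s13z.png

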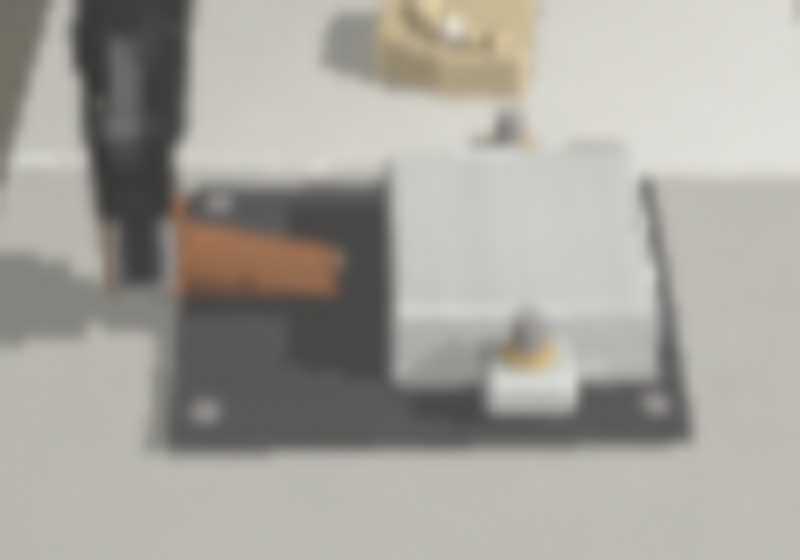

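View pics/w13.png

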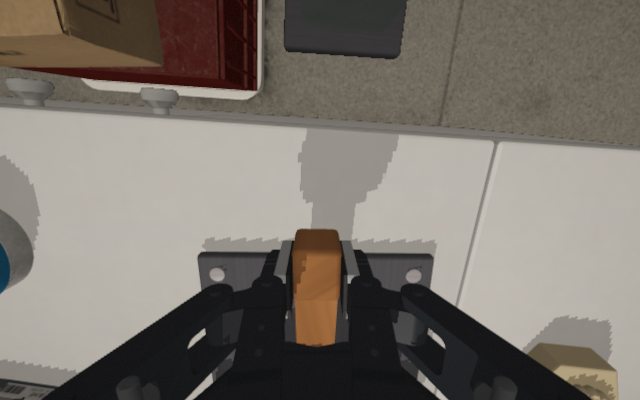

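arm_command([
  [0.1,0,0,-0.5,0,0,0],
  [0.1,0,0,-0.3,0,0,0],
  [0.1,0,0,-0.1,0,0,0],
  [0.1,0,0,0,0,0,0],
])

```text
clock: 14.27
eef_pos: [426.8, -58.1, 17.0]
tool_rot: [-2.697, 1.56, -2.632]
force: [-0.3, -0.3, -0.5]
width: 23.0
```

arm_command([
  [0.1,0,0,-0.1,0,0,0],
  [0.1,0,0,0,0,0,0],
])

```text
clock: 14.43
eef_pos: [426.9, -58.2, 16.0]
tool_rot: [-2.687, 1.561, -2.622]
force: [0.4, 1.0, -0.4]
width: 23.1
```

```bash
python3 - <<'E'
from h import *
np.set_printoptions(precision=1,suppress=True)
T=np.load('w13.npy'); p=pix2w('wrist',[[198,254],[433,254],[217.5,274],[413.5,275]],8,T); print(p)
for q in p: print((np.linalg.inv(T)@np.r_[q,1])[:3])
E
```

```text
[[ 440.3 -130.9    8. ]
 [ 430.4   15.     8. ]
 [ 453.7 -119.3    8. ]
 [ 445.9    5.3    8. ]]
[ 17.8 -74.3   9.1]
[17.3 72.   8.8]
[ 17.6 -63.5  23.2]
[17.2 61.3 23.7]
```

arm_command([
  [0.1,0,0,-0.1,0,0,0],
  [0.1,0,0,0,0,0,0],
])

```text
clock: 14.6
eef_pos: [426.8, -58.2, 14.8]
tool_rot: [-2.717, 1.56, -2.652]
force: [-0.1, 1.1, -0.8]
width: 23.1
```

arm_command([
  [0.1,0,0,-0.1,0,0,0],
  [0.1,0,0,0,0,0,0],
])

```text
clock: 14.77
eef_pos: [426.8, -58.3, 14.4]
tool_rot: [-2.659, 1.561, -2.594]
force: [-1.0, -0.5, 7.1]
width: 22.9
```

arm_command([
  [0.1,0.3,0.02,0.05,0,0,0],
  [0.1,0.5,0.03,0,0,0,0],
  [0.1,0.5,0.03,0,0,0,0],
  [0.1,0.5,0.03,0,0,0,0],
  [0.1,0.3,0.02,0,0,0,0],
  [0.1,0.2,0.02,0,0,0,0],
  [0.1,0,0,0,0,0,0],
  [0.1,0,0,0,0,0,0],
])

```text
clock: 15.43
eef_pos: [447.8, -57.5, 14.4]
tool_rot: [-2.738, 1.556, -2.674]
force: [-6.4, -1.1, 8.5]
width: 23.0
```

```bash
python3 - <<'E'
from h import *
np.set_printoptions(precision=3,suppress=True)
s,T=pose(); print(T,s['clock'],s['force'],s['width'])
im=ctrl.get_image('wrist'); cv2.imwrite('pics/w14.png',im); np.save('w14.npy',T)
a=ctrl.get_image('side'); cv2.imwrite('pics/s14z.png',cv2.resize(a[190:260,270:370],None,fx=8,fy=8,interpolation=cv2.INTER_CUBIC))
E
```

```text
[[ -0.013  -0.063   0.998 447.794]
 [ -0.007   0.998   0.063 -57.515]
 [ -1.     -0.006  -0.013  14.395]
 [  0.      0.      0.      1.   ]] 15.4333 [-6.371 -1.124  8.52 ] 23.019157600733486
```

View pics/s14z.png

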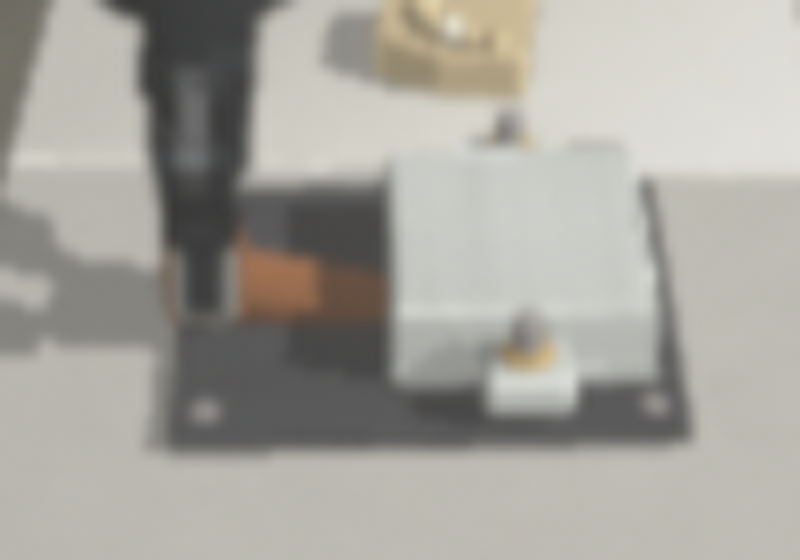

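View pics/w14.png

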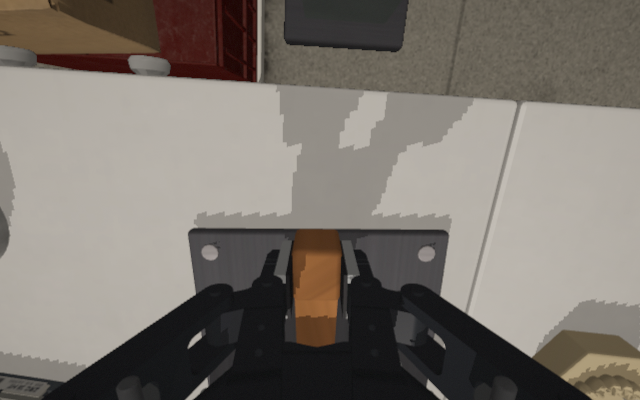

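arm_command([
  [0.1,0,0,0.08,0,-0.2,0],
  [0.1,0,0,0,0,0,0],
  [0.1,0,0,0,0,0,0],
])

```text
clock: 15.78
eef_pos: [450.7, -56.5, 15.0]
tool_rot: [-2.457, 1.565, -2.393]
force: [0.8, 0.1, -0.4]
width: 23.0
```

arm_command([
  [0.1,0.3,0.02,0,0,0,0],
  [0.1,0.3,0.02,0,0,0,0],
  [0.1,0,0,0,0,0,0],
  [0.1,0,0,0,0,0,0],
])

```text
clock: 16.12
eef_pos: [456.3, -56.2, 15.0]
tool_rot: [-2.486, 1.564, -2.422]
force: [-0.3, 0.1, 0.1]
width: 22.8
```

arm_command([
  [0.1,0.2,0.01,0,0,0,0],
  [0.1,0,0,0,0,0,0],
  [0.1,0,0,0,0,0,0],
])

```text
clock: 16.37
eef_pos: [457.8, -56.2, 15.1]
tool_rot: [-2.511, 1.563, -2.447]
force: [-0.6, 0.6, -1.7]
width: 23.4
```

arm_command([
  [0.1,0.2,0.01,0,0,0,0],
  [0.1,0,0,0,0,0,0],
  [0.1,0,0,0,0,0,0],
])

```text
clock: 16.62
eef_pos: [459.5, -56.2, 15.0]
tool_rot: [-2.545, 1.563, -2.481]
force: [-0.3, -0.5, -2.3]
width: 22.8
```

arm_command([
  [0.1,0.2,0.01,0,0,0,0],
  [0.1,0,0,0,0,0,0],
  [0.1,0,0,0,0,0,0],
])

```text
clock: 16.87
eef_pos: [461.0, -56.2, 14.9]
tool_rot: [-2.586, 1.562, -2.522]
force: [-1.7, -0.2, -3.4]
width: 22.7
```

arm_command([
  [0.1,0.2,0.01,0,0,0,0],
  [0.1,0,0,0,0,0,0],
  [0.1,0,0,0,0,0,0],
])

```text
clock: 17.12
eef_pos: [462.0, -56.3, 14.8]
tool_rot: [-2.639, 1.56, -2.575]
force: [-5.1, 0.7, -2.7]
width: 23.2
```

arm_command([
  [0.1,0.2,0.01,0,0,0,0],
  [0.1,0.2,0.01,0,0,0,0],
  [0.1,0,0,0,0,0,0],
  [0.1,0,0,0,0,0,0],
])

```text
clock: 17.45
eef_pos: [462.4, -56.4, 14.7]
tool_rot: [-2.753, 1.554, -2.689]
force: [-12.0, -0.3, 3.6]
width: 23.0
```

```bash
python3 - <<'E'
from h import *
np.set_printoptions(precision=3,suppress=True)
s,T=pose(); print(T,s['clock'],s['force'],s['width'])
im=ctrl.get_image('wrist'); cv2.imwrite('pics/w15.png',im); np.save('w15.npy',T)
a=ctrl.get_image('side'); cv2.imwrite('pics/s15.png',a); cv2.imwrite('pics/s15z.png',cv2.resize(a[190:260,270:370],None,fx=8,fy=8,interpolation=cv2.INTER_CUBIC))
E
```

```text
[[ -0.015  -0.064   0.998 462.429]
 [ -0.007   0.998   0.064 -56.441]
 [ -1.     -0.006  -0.015  14.678]
 [  0.      0.      0.      1.   ]] 17.45 [-11.978  -0.273   3.584] 22.96279000773006
```

View pics/s15z.png

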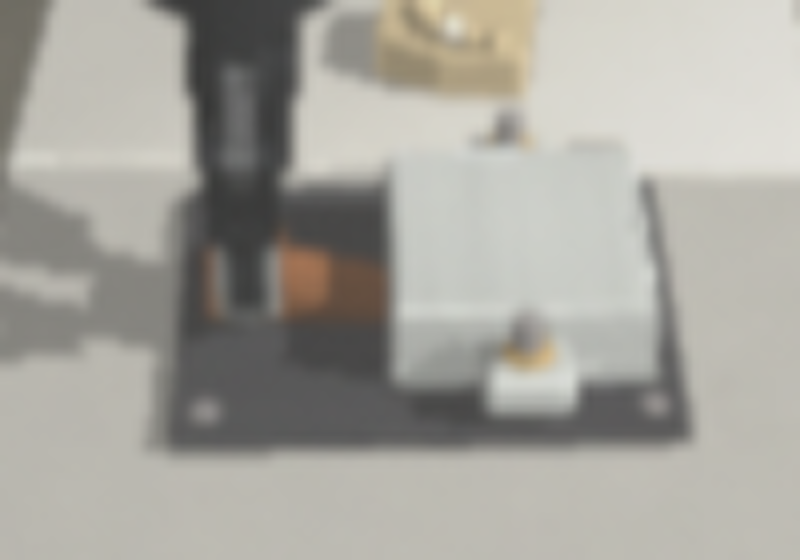

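View pics/w15.png

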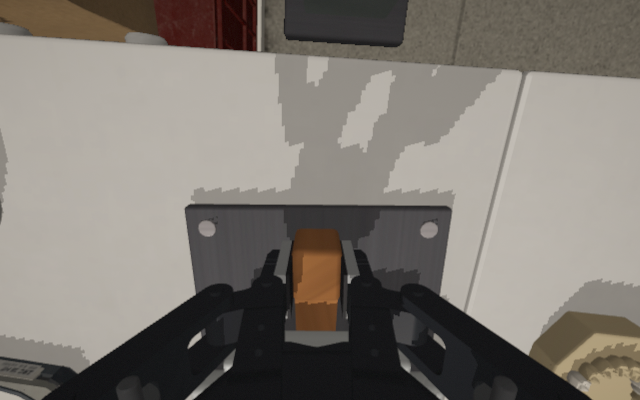

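arm_command([
  [0.1,0,0,0,0,-0.5,0],
  [0.1,0,0,0,0,0,0],
  [0.1,0,0,0,0,0,0],
])

```text
clock: 17.8
eef_pos: [462.6, -56.4, 14.5]
tool_rot: [-2.321, 1.562, -2.257]
force: [-11.2, 1.1, 1.3]
width: 22.5
```

arm_command([
  [0.1,0.15,0.01,0,0,0,0],
  [0.1,0,0,0,0,0,0],
  [0.1,0,0,0,0,0,0],
])

```text
clock: 18.05
eef_pos: [462.6, -56.5, 14.5]
tool_rot: [-2.453, 1.56, -2.389]
force: [-14.3, 0.6, 4.5]
width: 22.7
```

arm_command([
  [0.1,0.15,0.01,0.05,0,-0.2,0],
  [0.1,0,0,0,0,0,0],
  [0.1,0,0,0,0,0,0],
])

```text
clock: 18.3
eef_pos: [463.3, -56.6, 14.6]
tool_rot: [-2.303, 1.561, -2.239]
force: [-14.3, 0.9, 0.5]
width: 23.0
```

arm_command([
  [0.1,0.15,0.01,0.04,0,-0.1,0],
  [0.1,0,0,0,0,0,0],
  [0.1,0,0,0,0,0,0],
])

```text
clock: 18.55
eef_pos: [465.6, -56.6, 14.7]
tool_rot: [-2.07, 1.562, -2.006]
force: [-11.6, -0.3, -5.2]
width: 22.8
```

arm_command([
  [0.1,0.2,0.01,0,0,0,0],
  [0.1,0,0,0,0,0,0],
  [0.1,0,0,0,0,0,0],
])

```text
clock: 18.8
eef_pos: [467.5, -56.7, 14.7]
tool_rot: [-2.083, 1.562, -2.02]
force: [-11.6, -1.4, -5.2]
width: 23.0
```

arm_command([
  [0.1,0.2,0.01,0,0,0,0],
  [0.1,0,0,0,0,0,0],
  [0.1,0,0,0,0,0,0],
])

```text
clock: 19.05
eef_pos: [469.4, -56.7, 14.6]
tool_rot: [-2.091, 1.562, -2.028]
force: [-12.7, -0.7, -4.9]
width: 22.9
```

```bash
python3 - <<'E'
from h import *
np.set_printoptions(precision=3,suppress=True)
s,T=pose(); print(T,s['clock'],s['force'],s['width'])
im=ctrl.get_image('wrist'); cv2.imwrite('pics/w16.png',im); np.save('w16.npy',T)
a=ctrl.get_image('side'); cv2.imwrite('pics/s16.png',a); b=cv2.imread('pics/s15.png')
f=lambda a:cv2.resize(a[195:250,305:365],None,fx=6.6,fy=8,interpolation=cv2.INTER_CUBIC)
cv2.imwrite('pics/s16z.png',np.hstack([f(b),f(a)]))
E
```

```text
[[ -0.004  -0.063   0.998 469.448]
 [ -0.008   0.998   0.063 -56.734]
 [ -1.     -0.008  -0.005  14.635]
 [  0.      0.      0.      1.   ]] 19.05 [-12.657  -0.732  -4.909] 22.869395302059004
```

View pics/s16z.png

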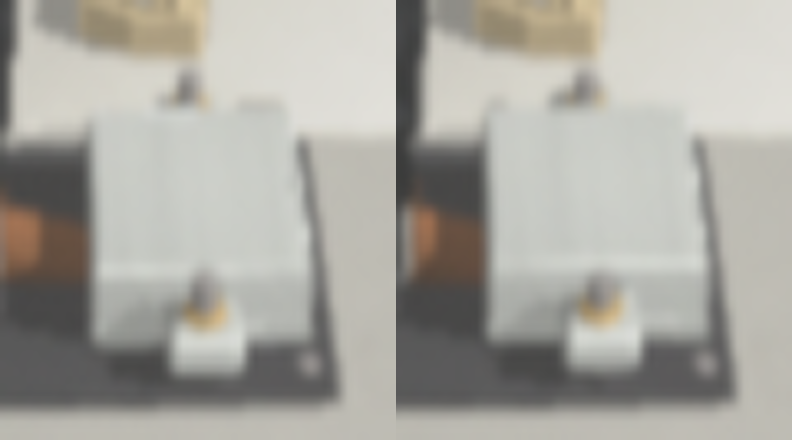

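arm_command([
  [0.1,0.2,0.01,0,0,0,0],
  [0.1,0,0,0,0,0,0],
  [0.1,0.2,0.01,0,0,0,0],
  [0.1,0,0,0,0,0,0],
  [0.1,0,0,0,0,0,0],
])

```text
clock: 19.57
eef_pos: [473.4, -56.7, 14.6]
tool_rot: [-2.096, 1.561, -2.033]
force: [-11.4, -1.4, -4.5]
width: 23.0
```

```bash
cat > reg.py <<'E'
from h import *
def shift(a,b,box):
    x0,y0,x1,y1=box
    A=cv2.cvtColor(a,cv2.COLOR_BGR2GRAY)[y0:y1,x0:x1].astype(np.float32);B=cv2.cvtColor(b,cv2.COLOR_BGR2GRAY)[y0:y1,x0:x1].astype(np.float32)
    M=np.eye(2,3,dtype=np.float32)
    try:
        cc,M=cv2.findTransformECC(A,B,M,cv2.MOTION_TRANSLATION,(3,200,1e-5)); return M[0,2],M[1,2],cc
    except cv2.error as e: return None
E
python3 - <<'E'
from reg import *
np.set_printoptions(precision=3,suppress=True)
s,T=pose(); print(s['eef_pos'],s['clock'],s['force'],s['width'])
a=ctrl.get_image('side'); cv2.imwrite('pics/s17.png',a)
r=cv2.imread('pics/s12.png')
# ear/front: near-side ear region & front wall bottom edge
for f in ('s15','s16','s17'):
    im=cv2.imread(f'pics/{f}.png')
    print(f,[shift(r,im,b) for b in ((326,222,358,246),(328,208,352,240),(345,200,357,242),(325,252,362,258))])
# predicted px shift per mm lift at front-near edge
O=np.array([555.8,-50,0]);p0=w2pix('side',[[555,-126,40]]);p1=w2pix('side',[[555,-126,45]]);print(p0,(p1-p0)/5)
E
```

```text
[473.402 -56.667  14.615] 19.5667 [-11.418  -1.354  -4.514] 22.998009058324765
s15 [(np.float32(-0.016786799), np.float32(-0.001081787), 0.9993992521836279), (np.float32(0.0053501446), np.float32(-0.030603558), 0.9942783346989988), (np.float32(0.00018936396), np.float32(-0.029717786), 0.9999638498287365), None]
s16 [(np.float32(-0.13518079), np.float32(-0.32020772), 0.9418106070862972), (np.float32(-0.04245323), np.float32(-0.22898132), 0.9189995912456428), (np.float32(0.058246017), np.float32(-0.12585458), 0.9846343511149857), None]
s17 [(np.float32(-0.037022084), np.float32(-0.7451464), 0.9963387730987304), (np.float32(-0.024644684), np.float32(-0.7936954), 0.9886912476763258), (np.float32(-0.021600015), np.float32(-0.70760405), 0.9953848478013769), None]
[[333.043 233.991]] [[ 0.004 -0.306]]
```

arm_command([
  [0.1,0.2,0.01,0,0,0,0],
  [0.1,0,0,0,0,0,0],
  [0.1,0.15,0.01,0,0,0,0],
  [0.1,0,0,0,0,0,0],
  [0.1,0,0,0,0,0,0],
  [0.1,0,0,0,0,0,0],
  [0.1,0,0,0,0,0,0],
  [0.1,0,0,0,0,0,0],
])

```text
clock: 20.28
eef_pos: [476.6, -56.6, 14.6]
tool_rot: [-2.14, 1.561, -2.077]
force: [-12.7, -1.6, -4.1]
width: 23.0
```

```bash
python3 - <<'E'
from reg import *
np.set_printoptions(precision=3,suppress=True)
s,T=pose(); print(T,s['clock'],s['force'],s['width'])
a=ctrl.get_image('side'); cv2.imwrite('pics/s18.png',a); w=ctrl.get_image('wrist'); cv2.imwrite('pics/w18.png',w)
r=cv2.imread('pics/s12.png')
for f in ('s17','s18'):
    im=cv2.imread(f'pics/{f}.png')
    print(f,[shift(r,im,b) for b in ((326,222,358,246),(328,208,352,240),(345,200,357,242))])
cv2.imwrite('pics/s18z.png',cv2.resize(a[170:260,270:370],None,fx=6.6,fy=6.6,interpolation=cv2.INTER_CUBIC))
t=ctrl.get_image('top');cv2.imwrite('pics/t18z.png',cv2.resize(t[140:270,150:480],None,fx=2.4,fy=2.4,interpolation=cv2.INTER_CUBIC))
E
```

```text
[[ -0.005  -0.063   0.998 476.558]
 [ -0.009   0.998   0.063 -56.562]
 [ -1.     -0.008  -0.005  14.557]
 [  0.      0.      0.      1.   ]] 20.2833 [-12.694  -1.631  -4.063] 22.962304675049257
s17 [(np.float32(-0.037022084), np.float32(-0.7451464), 0.9963387730987304), (np.float32(-0.024644684), np.float32(-0.7936954), 0.9886912476763258), (np.float32(-0.021600015), np.float32(-0.70760405), 0.9953848478013769)]
s18 [(np.float32(-0.10843864), np.float32(-0.8879199), 0.9949208180884059), (np.float32(-0.03303014), np.float32(-0.966474), 0.9872389674056842), (np.float32(-0.030691255), np.float32(-0.80292666), 0.9928668922443195)]
```

View pics/s18z.png

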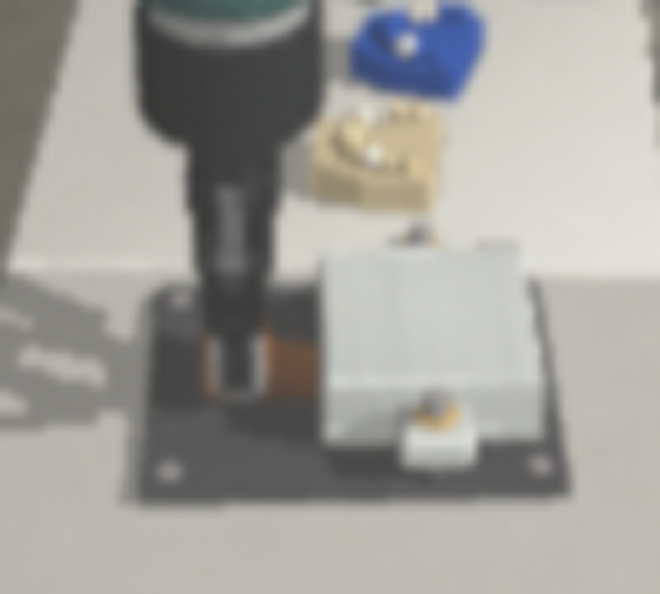

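View pics/w18.png

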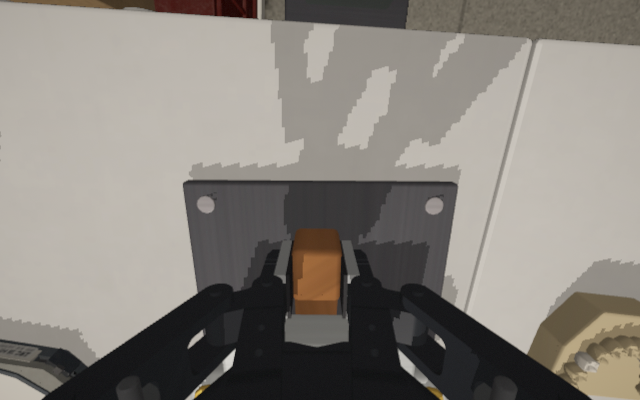

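View pics/t18z.png

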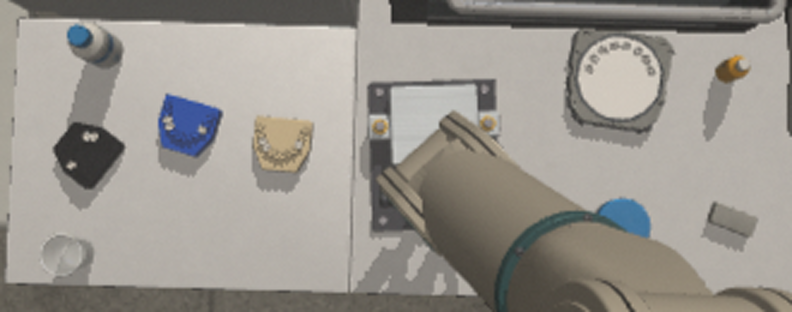

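arm_command([
  [0.1,0,0,0,0,0,0],
  [0.1,0,0,0,0,0,0],
  [0.1,0,0,0,0,0,0],
  [0.1,0,0,0,0,0,0],
  [0.1,0,0,0,0,0,0],
  [0.1,0,0,0,0,0,0],
])

```text
clock: 20.93
eef_pos: [476.6, -56.6, 14.6]
tool_rot: [-2.131, 1.561, -2.068]
force: [-12.7, -0.5, -3.6]
width: 23.2
```

```bash
python3 - <<'E'
from reg import *
s,T=pose(); print(s['eef_pos'],s['force'],s['width'])
a=ctrl.get_image('side'); r=cv2.imread('pics/s12.png')
print([shift(r,a,b) for b in ((326,222,358,246),(328,208,352,240),(345,200,357,242))])
print(ctrl.finish_job())
E
```

```text
[476.61235225 -56.60226592  14.56263018] [-12.71329869  -0.52562587  -3.59731281] 23.150523369881814
[(np.float32(-0.09170221), np.float32(-0.87676233), 0.9948788715368908), (np.float32(-0.033123903), np.float32(-0.96436644), 0.9872198917818453), (np.float32(-0.03996675), np.float32(-0.80583817), 0.9929585491936664)]
the job is handed in; nothing more can be done
None
```

I handed the job in at about 21 s. The finish call gave no verdict, so the outcome rests on my own checks below.

**What I did:** I lifted the plaster cast off the flask by its straight sides and stood it on the bare counter to the left, at about (531, 125) mm. I then let go of it. Next I gripped the wedge by its block, laid it flat on the apron and pushed it into the notch, and I am still gripping it there.

**Last checks:**
- **Wedge:** the tip is about 33 mm inside the notch and the wedge lies flat on the plate. The pose held steady over the last 0.65 s, with about 12.7 N of push on the gripper.
- **Gap:** the side picture gives about 2.6 to 3.2 mm and the wedge's travel about 3.4 mm. The two disagree slightly and the picture reads a bit under the 3 to 4 mm asked for, but both are well inside the 1.5 to 6.5 mm limits.
- **Cast and other things:** in the last top and side pictures the cast stands upright and free, and the bystanders that show look unmoved. The arm partly hides the tin in the top view, and I did not measure any of them again.
- **Clearance:** by calculation the fingers are about 20 mm in front of the upper half.

**Not settled:**
- **Upward force while gripping the cast:** when the fingers closed on the cast I measured about 6.5 N upward. I took this to be the pads dragging on the cast as they swing. I could not separately rule out a light touch on the upper half.
- **Wedge stall:** the wedge stalled briefly at about 14 N because the gripper was also pressing it down. Easing that pressure freed it.

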